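# Feel along a mended seam

### The job

Check the mended bronze dish for bumps by touch: with the fingers together and pointing down, lightly run the fingertips along the pale S-shaped seam from the red dot, over the middle of every black dot in turn, to the blue dot, then draw back. Press so gently that the sprung platform only yields a little and never goes near the bottom of its travel; do not lift or shift the dish, and leave the little pots on it and everything else on the table where they are.

Things in the scene. Friction and masses are not known exactly. Their poses are not given: they have to be found in the camera images.
- stand: grey round foot, 240 mm diameter, 26 mm high, of the sprung examination stand; fixed to the table. Origin: centre of its underside, on the table; z up.
- platform (a joint): downward travel (m) of the stand's black rubber-topped round platform, 280 mm diameter, 12 mm thick, with six 9 mm high black studs round the edge that keep the dish in place. 0: fully up, its top 60 mm above the table (at rest, with the dish on it). It stays up until pressed with 1 to 3.5 N, then yields by about 3 mm per further newton (slowly: it is damped); it is on its bottom stop at 0.018.
- dish: loose round bronze dish, upside down on the platform, 0.7 to 0.9 kg: 250 mm diameter with a dark ribbed rim; the greenish flat middle is 200 mm across and 22 mm above the underside (82 mm above the table). Origin: centre of its underside; z up; it may be turned any way.
- seam: the mended seam: pale cream ridge of hard filler, S-shaped, 12 mm wide (18 mm at its round ends), about 183 mm long, standing 3 mm proud of the dish's flat middle (its flat top 85 mm above the table), fixed to the dish. It runs through nine painted flat dots about 23 mm apart. Origin: centre of the dish, at the flat middle's surface; axes as the dish's.
- dot0 (a point): red disc, 18 mm wide, at the start of the seam; the point is the dot's centre on the ridge's top, at x 0, y -72 mm in the dish's axes.
- dot1 (a point): black dot, 6 mm wide, number 1 of the seven between the red and the blue one; the point is the dot's centre on the ridge's top, at x 17, y -56 mm in the dish's axes.
- dot2 (a point): black dot, 6 mm wide, number 2 of the seven between the red and the blue one; the point is the dot's centre on the ridge's top, at x 26, y -36 mm in the dish's axes.
- dot3 (a point): black dot, 6 mm wide, number 3 of the seven between the red and the blue one; the point is the dot's centre on the ridge's top, at x 17, y -16 mm in the dish's axes.
- dot4 (a point): black dot, 6 mm wide, number 4 of the seven between the red and the blue one; the point is the dot's centre on the ridge's top, at x 0, y 0 mm in the dish's axes.
- dot5 (a point): black dot, 6 mm wide, number 5 of the seven between the red and the blue one; the point is the dot's centre on the ridge's top, at x -17, y 16 mm in the dish's axes.
- dot6 (a point): black dot, 6 mm wide, number 6 of the seven between the red and the blue one; the point is the dot's centre on the ridge's top, at x -26, y 36 mm in the dish's axes.
- dot7 (a point): black dot, 6 mm wide, number 7 of the seven between the red and the blue one; the point is the dot's centre on the ridge's top, at x -17, y 56 mm in the dish's axes.
- dot8 (a point): blue disc, 18 mm wide, at the end of the seam; the point is the dot's centre on the ridge's top, at x 0, y 72 mm in the dish's axes.
- dish_mid (a point): centre of the dish, on the surface of its flat middle.
- pot_a_mid (a point): loose small white sample pot with black cap, 28 mm diameter, 28 mm high, standing on the dish beside the seam (58, 42 mm from the dish's centre, give or take 4 mm); the point is its centre, half-way up.
- pot_b_mid (a point): the same with a yellow cap, on the other side of the seam (-58, -42 mm, give or take 4 mm); its centre, half-way up.
- jar_mid (a point): loose round white plastic jar with scalloped lid, 72 mm diameter, 95 mm high; its centre, half-way up.
- bottle_mid (a point): loose square white plastic bottle, 58 mm wide, 110 mm high; its centre, half-way up.
- jug_mid (a point): loose grey plastic mug, 90 mm diameter, 100 mm high, with a handle; its centre, half-way up.
- toothbrush_mid (a point): loose blue toothbrush lying on the table, 165 mm long, 17 mm high; a point near its middle.
- block_mid (a point): loose cork block, 50 x 35 x 30 mm; its centre.

How it is judged:
By the outcome, as a careful person would: the job done as asked, in the order asked, and still so for the second after the job is handed in, with the robot touching nothing.
It also fails if it takes over 48 s, if anything falls off the work surface, if the arm or the gripper's body presses on something with over 40 N, if the wrist force passes 120 N, or if a joint passes its speed limit or range.

### The arm

A 7-joint arm with a two-finger parallel gripper is mounted at the origin on the work surface. World frame = base frame: x ahead of the robot, y to its left, z up, the work surface at z = 0. Lengths are in m, angles in rad, forces in N, time in s.
With the tool pointing down it reaches from about 0.35 to 0.9 m from the base axis. Payload 8.1 kg.
Tool frame: the origin (TCP) lies between the finger pads; the fingertips stand ahead of it and the grasp point (between the pads) is the TCP (arm.nose_length is the z of the fingertips in the tool frame, in m); z points along the fingers, y is the line along which they close (so a half turn about z gives the same grasp; the last joint's range is limited). The gripper opens to 92 mm and grips with 3 to 60 N. Pads are 19 mm wide; open, the fingers measure 130 mm over their backs; the gripper's body (75 mm by 190 mm) begins 47 mm behind the grasp point.
Start: joints at [-1.292, 0.434, 0.025, 1.573, -0.012, 1.134, -0.075], TCP at [0.233, 0.58, 0.246] pointing down, gripper open.
Joint ranges: [-2.62, 2.62], [-0.44, 2.09], [-1.27, 1.32], [0.08, 2.57], [-1.32, 4.46], [0.12, 2], [-2.74, 2.74]. Speed limits (rad/s): [2.22, 2.22, 3.01, 3.01, 3.14, 3.14, 3.14].

### API

Orientations are given as a rotation vector (axis times angle).
In Python, from cell import sensors, optics, arm gives the robot as it stands.
- The arm moves only by the tool arm_command, never from a script. Its argument "deltas" is one flat list of numbers, 7 for each row, row after row: the turn, a rotation vector about the world's x, y, z as a fraction of full scale, then the shift along the world's x, y, z as a fraction of full scale, then the finger opening in mm, from 0 to 91.8. In form: [wx, wy, wz, dx, dy, dz, fingers, wx, wy, wz, dx, dy, dz, fingers, ...]. A call has 1 to 20 rows; each row is the pose to reach, as a shift and turn from the pose commanded when the call began; what a row does not reach only later rows make up. Full scale, the value 1, is 1 m for a shift and 90 degrees for a turn. A row lasts 1/10 s, in which the tool goes at most 50 mm and 8.59 degrees, less where a joint would pass 70% of its speed; a pose out of reach is approached as far as the arm can. A call with a number of a shift or a turn outside -1 to 1 is refused whole. A call with a gripper value outside its range is refused whole. The fingers move at their own pace and stop on an object; "force" is the grip in N (left out, the last holds). Time passes only in rows, so rows that repeat a pose let the fingers close. It gives the time, the measured TCP pose, the force, the opening and the grip force at its end, in the units of the state.
- sensors.observe(): the state, without advancing time (a new reading comes with each control period).
- optics.get_image(name): name is "side" or "top"; returns the picture (400x640x3 uint8, blue, green, red); there is no depth.
- optics.calibration(name): a dict with "camera_matrix" (3x3 intrinsics, pixels), "rvec" (rotation vector, rad) and "tvec" (3), from world to camera coordinates, as OpenCV has them. Camera axes: x right, y down, z forward; pixel columns grow to the right and rows downward; lengths in m; the calibration is good to about 2 mm. A picture is of the moment at which its call begins. calibration takes no time and is no camera call.
- arm.sign_off(): hands the job in; it is judged then, once.
The state is a dict: "clock": time; "joints": joint angles; "dq": joint speeds; "joint_efforts": joint torques, N m; "position": TCP position; "ee_rot": TCP orientation; "force": force on the tool from outside, world axes, zero at the start; "ft_torque": the same for the moment, N m; "width": opening from 0.0 (shut) to 1.0 (fully open); "gripper_force": force on a finger pad.
Only numpy, scipy, OpenCV 4.12 (cv2) and the standard library are available. Lean on these libraries where they do the work, as an engineer would, in place of code of your own. Each camera call takes 0.05 s, during which the arm holds its last target. There are 200 camera calls.

## Working session

There is one attempt and no reset: what is moved stays moved. The work goes in short steps, Python scripts to look and compute and a tool call to move; the robot and the scene stay as the last step left them, time stands still between calls to the robot, and variables do not carry over. Pictures are saved under pics/ and viewed, at most 10 in all, crops included, and the job is handed in when it is done.

Besides the shell and the picture viewer there is one more tool, called as a command line: name --argument value ..., lists and objects as JSON in quotes. arm_command: Moves the arm, as the interface text tells. Its arguments: {"type":"object","properties":{"deltas":{"type":"array","items":{"type":"number"}},"force":{"type":"number"}},"required":["deltas"]}

```bash
mkdir -p pics
python3 - <<'E'
from cell import sensors, optics, arm
import cv2
print(sensors.observe(), arm.nose_length)
for n in("top","side"):
    cv2.imwrite(f"pics/{n}0.png",optics.get_image(n)); print(optics.calibration(n))
E
```

```text
{'clock': 0.0, 'joints': array([-1.29162145,  0.43521665,  0.0249803 ,  1.57409719, -0.01159608,
        1.13398704, -0.07510558]), 'dq': array([ 0.00064159,  0.00069999, -0.00059135,  0.00059081, -0.00056687,
       -0.00015642, -0.00035763]), 'joint_efforts': array([ 1.91792526e-03, -6.67863679e+01,  9.86019820e-01, -3.14459789e+01,
       -6.03620592e-02,  4.28409234e-02,  1.50014048e-04]), 'position': array([0.23273239, 0.57953651, 0.24494893]), 'ee_rot': array([-5.96150695e-01, -3.08435795e+00,  2.44419947e-03]), 'force': array([ 1.00033905, -0.45002642, -0.28782622]), 'ft_torque': array([0.00110416, 0.01143929, 0.0086194 ]), 'gripper_force': 0.0, 'width': 0.9993580177975743} 0.019
{'camera_matrix': array([[489.65904696,   0.        , 314.95810551],
       [  0.        , 489.65904696, 193.04249778],
       [  0.        ,   0.        ,   1.        ]]), 'rvec': array([ 2.16792006, -2.22488711,  0.08633223]), 'tvec': array([0.02167541, 0.51418583, 1.37544358])}
{'camera_matrix': array([[373.69539093,   0.        , 321.22341233],
       [  0.        , 373.69539093, 196.61117932],
       [  0.        ,   0.        ,   1.        ]]), 'rvec': array([ 2.3918081 , -0.1471524 ,  0.03702688]), 'tvec': array([-0.50925604,  0.1154502 ,  1.03328286])}
```

View pics/top0.png

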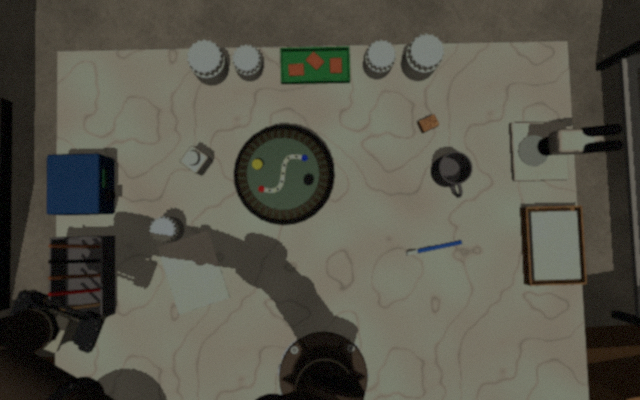

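View pics/side0.png

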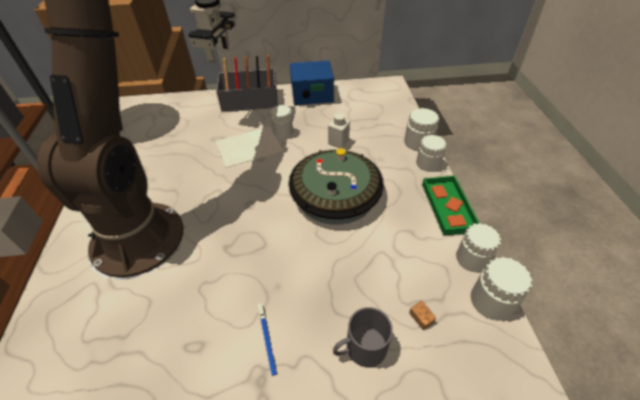

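The top view shows the dish centred near (284,173), with the red dot at (262,189), blue at (305,157), and pots at (257,163) and (308,180). The side view has red at (320,161) and blue at (353,187).

```bash
cat > h.py <<'E'
import cv2, numpy as np
from cell import sensors, optics, arm
def cast(n,uv,z):
    c=optics.calibration(n);R=cv2.Rodrigues(c["rvec"])[0];t=c["tvec"]
    uv=np.atleast_2d(uv).astype(float)
    d=np.c_[uv,np.ones(len(uv))]@np.linalg.inv(c["camera_matrix"]).T@R
    o=-R.T@t
    return o+d*((z-o[2])/d[:,2])[:,None]
D=np.array([[0,-72],[17,-56],[26,-36],[17,-16],[0,0],[-17,16],[-26,36],[-17,56],[0,72]])/1000
def cen(m,w):
    w=w*m; v,u=np.indices(m.shape); return np.array([(u*w).sum(),(v*w).sum()])/w.sum()
E
python3 - <<'E'
from h import *
for n,(u,v,r) in {"top":(284,173,38),"side":(336,178,36)}.items():
    im=np.mean([optics.get_image(n) for _ in range(4)],0).astype(np.float32)
    b,g,r_=im[...,0],im[...,1],im[...,2]
    vv,uu=np.indices(b.shape); roi=(np.hypot(uu-u,(vv-v)*(1 if n=="top" else 1.35))<r)
    red=roi&(r_-np.maximum(g,b)>40); blue=roi&(b-np.maximum(g,r_)>30); yel=roi&(np.minimum(r_,g)-b>50)
    for k,m,w,z in(("red",red,r_-np.maximum(g,b),.085),("blue",blue,b-np.maximum(g,r_),.085),("yel",yel,np.minimum(r_,g)-b,.110)):
        p=cen(m,w);print(n,k,m.sum(),p.round(2),cast(n,p,z).round(4))
    cv2.imwrite(f"pics/{n}1.png",cv2.resize(im[v-36:v+36,u-48:u+48].clip(0,255).astype(np.uint8),None,fx=8,fy=8,interpolation=cv2.INTER_CUBIC))
E
```

```text
top red 28 [260.81 188.49] [[0.5263 0.1552 0.085 ]]
top blue 28 [304.19 157.51] [[0.6075 0.0361 0.085 ]]
top yel 77 [256.73 163.74] [[0.5905 0.1624 0.11  ]]
side red 28 [319.13 160.64] [[0.5263 0.1571 0.085 ]]
side blue 24 [353.06 186.52] [[0.6076 0.0379 0.085 ]]
side yel 29 [340.15 152.97] [[0.5886 0.1545 0.11  ]]
```

View pics/top1.png

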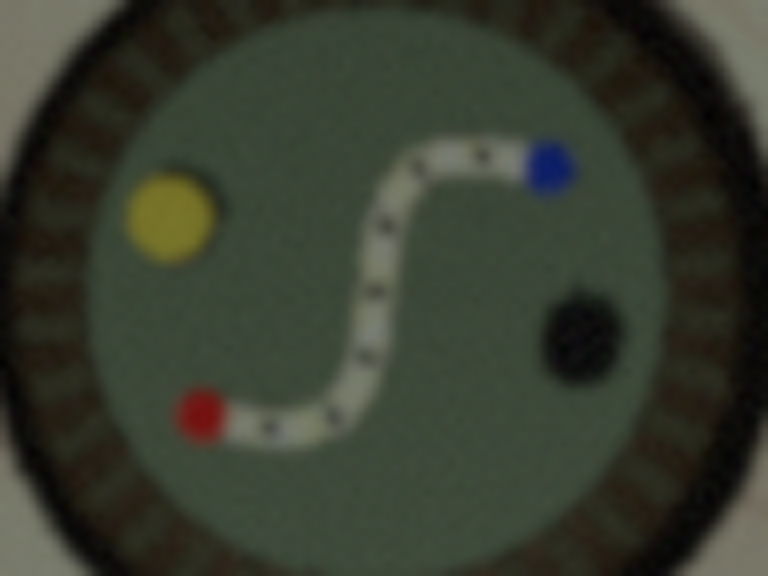

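View pics/side1.png

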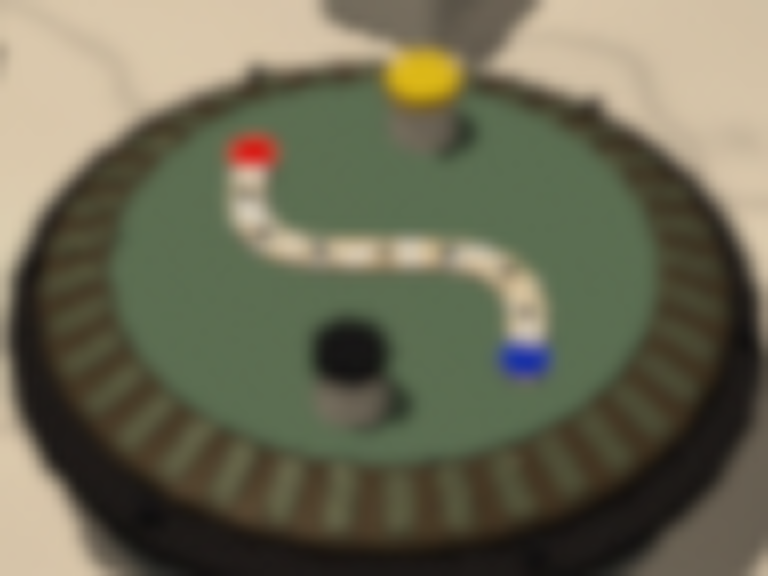

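Both views agree to within 2 mm. Averaged, red is at (0.5263, 0.156) and blue at (0.6075, 0.037), 144 mm apart as stated. I'm moving above red at height, with the fingers closing, and then descending part-way.

arm_command --deltas '[0,0,0,0.01,-0.015,0,0,0,0,0,0.03,-0.043,0,0,0,0,0,0.055,-0.079,0,0,0,0,0,0.08,-0.115,0,0,0,0,0,0.105,-0.151,0,0,0,0,0,0.13,-0.187,0,0,0,0,0,0.155,-0.223,0,0,0,0,0,0.18,-0.26,0,0,0,0,0,0.205,-0.296,0,0,0,0,0,0.23,-0.332,0,0,0,0,0,0.255,-0.368,0,0,0,0,0,0.275,-0.397,-0.01,0,0,0,0,0.288,-0.415,-0.03,0,0,0,0,0.2935,-0.4235,-0.055,0,0,0,0,0.2935,-0.4235,-0.08,0,0,0,0,0.2935,-0.4235,-0.1,0,0,0,0,0.2935,-0.4235,-0.11,0,0,0,0,0.2935,-0.4235,-0.11,0,0,0,0,0.2935,-0.4235,-0.11,0]' --force 10

```text
clock: 2.4
position: [0.5267, 0.1562, 0.1365]
ee_rot: [0.596, 3.084, 0.001]
force: [1.1, -0.8, 0.8]
width: 0.007
gripper_force: 0.0
```

Run:
```python
from h import *
im=optics.get_image("side"); cv2.imwrite("pics/side2.png",cv2.resize(im[105:225,265:405],None,fx=5,fy=5,interpolation=cv2.INTER_CUBIC))
for _ in range(3):
    optics.get_image("top"); s=sensors.observe(); print(s["position"],s["force"],s["ee_rot"],s["joints"].round(2))
from scipy.interpolate import CubicSpline
r,b=np.array([.5263,.1561]),np.array([.6075,.0370]); m=(r+b)/2; y=(b-r)/np.linalg.norm(b-r); x=np.array([y[1],-y[0]])
P=m+D[:,:1]*x+D[:,1:]*y
cs=CubicSpline(np.arange(9),P)
Q=cs(np.arange(0,8.01,.1))
print(np.c_[np.arange(0,8.01,.1),(Q-Q[0])*1000].round(1).tolist())
```

```text
[0.52706583 0.15667102 0.1369239 ] [ 0.06011153  0.80887608 -0.17421967] [5.95776465e-01 3.08290736e+00 1.76319487e-03] [-0.53  0.43  0.19  1.9  -0.11  0.82  0.91]
[0.5270143  0.15672555 0.13688123] [ 0.3002748  -0.4208789   0.05884491] [5.95600221e-01 3.08296374e+00 1.76984905e-03] [-0.53  0.43  0.19  1.9  -0.11  0.82  0.91]
[0.52693391 0.15673192 0.1367426 ] [-0.09096156  0.08790653  0.14366489] [5.95667034e-01 3.08312685e+00 1.62948572e-03] [-0.53  0.43  0.19  1.9  -0.11  0.82  0.91]
[[0.0, 0.0, 0.0], [0.1, -0.6, -2.0], [0.2, -1.2, -4.1], [0.3, -1.8, -6.3], [0.4, -2.4, -8.5], [0.5, -2.9, -10.8], [0.6, -3.5, -13.2], [0.7, -4.0, -15.6], [0.8, -4.4, -18.0], [0.9, -4.7, -20.4], [1.0, -5.0, -22.8], [1.1, -5.2, -25.2], [1.2, -5.3, -27.6], [1.3, -5.3, -29.9], [1.4, -5.2, -32.2], [1.5, -4.9, -34.5], [1.6, -4.5, -36.6], [1.7, -3.9, -38.7], [1.8, -3.2, -40.7], [1.9, -2.3, -42.6], [2.0, -1.2, -44.4], [2.1, 0.1, -46.0], [2.2, 1.5, -47.6], [2.3, 3.2, -49.0], [2.4, 4.9, -50.3], [2.5, 6.8, -51.4], [2.6, 8.8, -52.5], [2.7, 10.9, -53.5], [2.8, 13.1, -54.4], [2.9, 15.3, -55.2], [3.0, 17.5, -55.8], 
[... 308 characters left out ...]
.5, -61.1], [4.7, 56.8, -61.5], [4.8, 59.1, -62.0], [4.9, 61.4, -62.5], [5.0, 63.6, -63.1], [5.1, 65.9, -63.8], [5.2, 68.1, -64.6], [5.3, 70.2, -65.5], [5.4, 72.3, -66.5], [5.5, 74.3, -67.5], [5.6, 76.2, -68.7], [5.7, 78.0, -70.0], [5.8, 79.6, -71.4], [5.9, 81.0, -72.9], [6.0, 82.3, -74.6], [6.1, 83.4, -76.4], [6.2, 84.3, -78.3], [6.3, 85.0, -80.3], [6.4, 85.6, -82.3], [6.5, 86.0, -84.5], [6.6, 86.3, -86.8], [6.7, 86.4, -89.1], [6.8, 86.4, -91.4], [6.9, 86.3, -93.8], [7.0, 86.2, -96.2], [7.1, 85.9, -98.6], [7.2, 85.5, -101.0], [7.3, 85.1, -103.4], [7.4, 84.6, -105.8], [7.5, 84.1, -108.2], [7.6, 83.5, -110.5], [7.7, 82.9, -112.7], [7.8, 82.3, -114.9], [7.9, 81.7, -117.0], [8.0, 81.1, -119.0]]
```

View pics/side2.png

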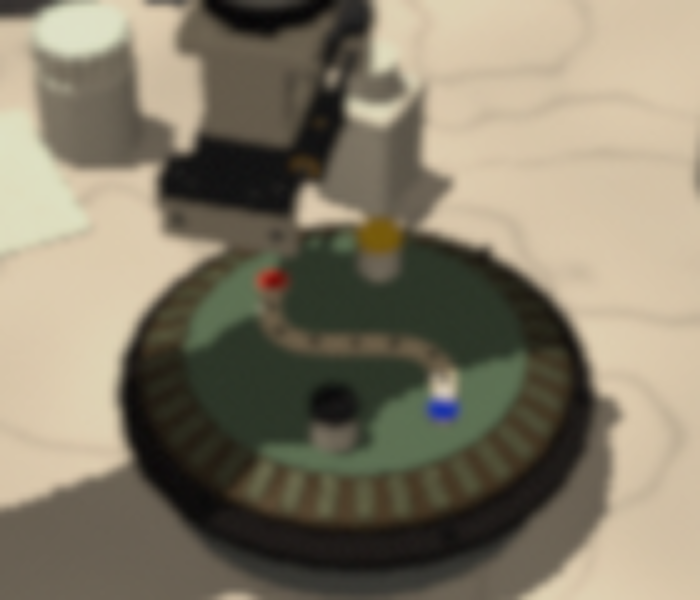

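Run:
```python
from h import *
s=sensors.observe();p=s["position"];R=cv2.Rodrigues(s["ee_rot"])[0];print(R.round(3))
c=optics.calibration("side")
pts=np.array([p+R@np.array(q) for q in([0,0,.019],[0,0,0],[0,0,-.047],[.0375,.095,-.047],[-.0375,.095,-.047],[.0375,-.095,-.047],[-.0375,-.095,-.047])])
q=cv2.projectPoints(pts,c["rvec"],c["tvec"],c["camera_matrix"],None)[0][:,0]
print(pts.round(3),((q-[265,105])*5).round(0))
im=optics.get_image("side"); im2=cv2.resize(im[105:185,265:345],None,fx=7,fy=7,interpolation=cv2.INTER_CUBIC)
im2=cv2.convertScaleAbs(im2,alpha=1.8,beta=20)
t=optics.get_image("top"); t2=cv2.convertScaleAbs(cv2.resize(t[140:220,222:302],None,fx=7,fy=7,interpolation=cv2.INTER_CUBIC)[:,:220+20],alpha=2)
cv2.imwrite("pics/s3.png",np.hstack([im2,t2]))
```

```text
[[-0.928  0.372  0.002]
 [ 0.373  0.928  0.001]
 [-0.001  0.001 -1.   ]]
[[0.527 0.157 0.118]
 [0.527 0.157 0.137]
 [0.527 0.157 0.184]
 [0.527 0.259 0.184]
 [0.597 0.231 0.184]
 [0.457 0.083 0.184]
 [0.526 0.055 0.184]] [[271. 236.]
 [270. 211.]
 [268. 146.]
 [250.  40.]
 [373.  57.]
 [152. 244.]
 [289. 267.]]
```

View pics/s3.png

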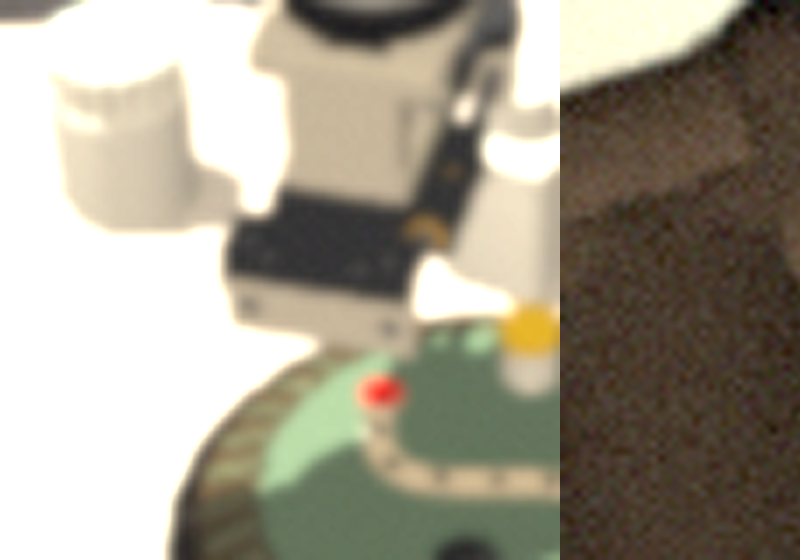

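The gripper body hides the fingertips from both views, but its visible lower edge at about (235–415, 320–350) in the crop matches the projected corners, so the kinematics and calibration agree. Next is a gentle descent onto the red dot.

arm_command --deltas '[0,0,0,-0.0005,-0.0005,-0.008,0,0,0,0,-0.0005,-0.0005,-0.016,0,0,0,0,-0.0005,-0.0005,-0.022,0,0,0,0,-0.0005,-0.0005,-0.026,0,0,0,0,-0.0005,-0.0005,-0.028,0,0,0,0,-0.0005,-0.0005,-0.029,0,0,0,0,-0.0005,-0.0005,-0.03,0,0,0,0,-0.0005,-0.0005,-0.0305,0,0,0,0,-0.0005,-0.0005,-0.031,0,0,0,0,-0.0005,-0.0005,-0.0315,0,0,0,0,-0.0005,-0.0005,-0.032,0,0,0,0,-0.0005,-0.0005,-0.0325,0,0,0,0,-0.0005,-0.0005,-0.033,0,0,0,0,-0.0005,-0.0005,-0.033,0]'

```text
clock: 4.1
position: [0.526, 0.1561, 0.1028]
ee_rot: [0.596, 3.084, 0.0]
force: [0.2, 0.0, 3.0]
width: 0.008
gripper_force: 1.3
```

Run:
```python
from h import *
for _ in range(4):
    optics.get_image("top"); s=sensors.observe(); print(s["clock"],s["position"],s["force"])
```

```text
4.15 [0.52598766 0.15604269 0.10279228] [0.24483632 0.06747987 2.46523839]
4.2 [0.52600051 0.15604671 0.10283698] [ 0.39027467 -0.38127803  2.94542267]
4.25 [0.52600545 0.15605463 0.10283866] [-0.05450656 -1.18792497  3.30815249]
4.3 [0.52599554 0.15602782 0.10282394] [-0.10772836  0.34179394  2.05457762]
```

Contact is light: about 2.7 N and roughly 1 mm of yield. I'll start the stroke along the seam, pressing slightly deeper.

arm_command --deltas '[0,0,0,-0.0003,-0.001,-0.0005,0,0,0,0,-0.0009,-0.003,-0.001,0,0,0,0,-0.0015,-0.0052,-0.0013,0,0,0,0,-0.0021,-0.0075,-0.0013,0,0,0,0,-0.0027,-0.0098,-0.0013,0,0,0,0,-0.0032,-0.0122,-0.0013,0,0,0,0,-0.0038,-0.0146,-0.0013,0,0,0,0,-0.0043,-0.017,-0.0013,0,0,0,0,-0.0046,-0.0194,-0.0013,0,0,0,0,-0.0049,-0.0218,-0.0013,0,0,0,0,-0.0051,-0.0242,-0.0013,0,0,0,0,-0.0053,-0.0266,-0.0013,0,0,0,0,-0.0053,-0.029,-0.0013,0,0,0,0,-0.0053,-0.0312,-0.0013,0,0,0,0,-0.005,-0.0334,-0.0013,0,0,0,0,-0.0047,-0.0355,-0.0013,0,0,0,0,-0.0042,-0.0377,-0.0013,0,0,0,0,-0.0035,-0.0397,-0.0013,0,0,0,0,-0.0027,-0.0417,-0.0013,0,0,0,0,-0.0012,-0.0444,-0.0013,0]'

```text
clock: 6.3
position: [0.5245, 0.1114, 0.1014]
ee_rot: [-0.596, -3.084, 0.0]
force: [-0.5, 1.6, 3.1]
width: 0.004
gripper_force: 1.6
```

Run:
```python
from h import *
im=optics.get_image("side")
for _ in range(3):
    optics.get_image("top"); s=sensors.observe(); print(s["clock"],s["position"],s["force"])
cv2.imwrite("pics/side4.png",cv2.convertScaleAbs(cv2.resize(im[105:225,265:405],None,fx=5,fy=5,interpolation=cv2.INTER_CUBIC),alpha=1.5))
```

```text
6.4 [0.52487112 0.11082965 0.10141556] [ 0.22009887 -0.66509364  3.05164286]
6.45 [0.52486628 0.11085421 0.10140639] [-0.3659399  -0.71342586  2.9344193 ]
6.5 [0.5248539  0.11087328 0.10141425] [ 0.2333045  -1.15810277  3.20731534]
```

View pics/side4.png

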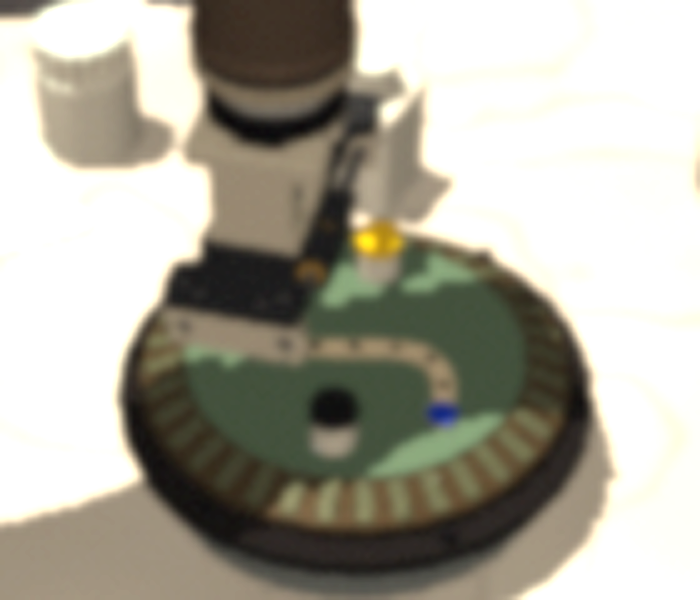

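The pale seam, blue dot and black pot (333,410) have only dropped with the platform and haven't shifted. The force is about 3 N. Continuing from dot 2 to dot 4.

arm_command --deltas '[0,0,0,0.001,-0.0009,0,0,0,0,0,0.0025,-0.0023,0,0,0,0,0,0.0045,-0.0041,0,0,0,0,0,0.0063,-0.0054,0,0,0,0,0,0.0083,-0.0065,0,0,0,0,0,0.0103,-0.0076,0,0,0,0,0,0.0124,-0.0086,0,0,0,0,0,0.0146,-0.0095,0,0,0,0,0,0.0168,-0.0103,0,0,0,0,0,0.019,-0.0109,0,0,0,0,0,0.0213,-0.0116,0,0,0,0,0,0.0235,-0.0121,0,0,0,0,0,0.0258,-0.0125,0,0,0,0,0,0.0281,-0.0129,0,0,0,0,0,0.0304,-0.0133,0,0,0,0,0,0.0327,-0.0136,0,0,0,0,0,0.0351,-0.0139,0,0,0,0,0,0.0374,-0.0141,0,0,0,0,0,0.0397,-0.0144,0,0,0,0,0,0.042,-0.0146,0]'

```text
schema error: expected a multiple of 7 numbers
```

Run:
```python
from h import *
for _ in range(2):
    optics.get_image("top"); s=sensors.observe(); print(s["clock"],s["position"],s["force"])
```

```text
6.55 [0.52482766 0.11083595 0.10140743] [-0.12672378 -1.57247793  2.05252949]
6.6 [0.52485831 0.1108535  0.10142583] [-0.00899164 -1.99773961  3.53192208]
```

The last row was one number short, so I'm resending it.

arm_command --deltas '[0,0,0,0.001,-0.0009,0,0,0,0,0,0.0025,-0.0023,0,0,0,0,0,0.0045,-0.0041,0,0,0,0,0,0.0063,-0.0054,0,0,0,0,0,0.0083,-0.0065,0,0,0,0,0,0.0103,-0.0076,0,0,0,0,0,0.0124,-0.0086,0,0,0,0,0,0.0146,-0.0095,0,0,0,0,0,0.0168,-0.0103,0,0,0,0,0,0.019,-0.0109,0,0,0,0,0,0.0213,-0.0116,0,0,0,0,0,0.0235,-0.0121,0,0,0,0,0,0.0258,-0.0125,0,0,0,0,0,0.0281,-0.0129,0,0,0,0,0,0.0304,-0.0133,0,0,0,0,0,0.0327,-0.0136,0,0,0,0,0,0.0351,-0.0139,0,0,0,0,0,0.0374,-0.0141,0,0,0,0,0,0.0397,-0.0144,0,0,0,0,0,0.042,-0.0146,0,0]'

```text
clock: 8.6
position: [0.5669, 0.097, 0.1014]
ee_rot: [0.596, 3.084, 0.0]
force: [-1.9, -0.1, 3.9]
width: 0.003
gripper_force: 1.6
```

Run:
```python
from h import *
for _ in range(2):
    optics.get_image("side"); s=sensors.observe(); print(s["clock"],s["position"],s["force"])
```

```text
8.65 [0.56726965 0.09690269 0.10148356] [-1.59619513 -0.18940954  2.30114639]
8.7 [0.56726762 0.09693444 0.1015023 ] [-1.38116835  0.36522988  2.30368009]
```

On dot 4. Next is dot 4 to dot 6.

arm_command --deltas '[0,0,0,0.0018,-0.0003,0,0,0,0,0,0.0042,-0.0006,0,0,0,0,0,0.0065,-0.0009,0,0,0,0,0,0.009,-0.0012,0,0,0,0,0,0.0113,-0.0015,0,0,0,0,0,0.0136,-0.0018,0,0,0,0,0,0.0159,-0.0022,0,0,0,0,0,0.0182,-0.0027,0,0,0,0,0,0.0205,-0.0032,0,0,0,0,0,0.0227,-0.0038,0,0,0,0,0,0.025,-0.0045,0,0,0,0,0,0.0272,-0.0053,0,0,0,0,0,0.0293,-0.0062,0,0,0,0,0,0.0314,-0.0072,0,0,0,0,0,0.0334,-0.0082,0,0,0,0,0,0.0353,-0.0094,0,0,0,0,0,0.0371,-0.0107,0,0,0,0,0,0.0387,-0.0121,0,0,0,0,0,0.0401,-0.0136,0,0,0,0,0,0.0414,-0.0153,0,0]'

```text
clock: 10.7
position: [0.6084, 0.0817, 0.1015]
ee_rot: [0.596, 3.084, 0.0]
force: [-1.8, 2.0, 2.9]
width: 0.007
gripper_force: 1.6
```

Run:
```python
from h import *
for _ in range(2):
    optics.get_image("side"); s=sensors.observe(); print(s["clock"],s["position"],s["force"])
```

```text
10.75 [0.60860634 0.08129271 0.10154268] [-0.69478062  2.32519664  3.65375071]
10.8 [0.60857432 0.08130477 0.10155624] [-0.05409819  0.10519862  3.02029887]
```

On dot 6. Next is dot 6 to blue.

arm_command --deltas '[0,0,0,0.001,-0.0016,0,0,0,0,0,0.002,-0.0035,0,0,0,0,0,0.0027,-0.0055,0,0,0,0,0,0.0033,-0.0075,0,0,0,0,0,0.0037,-0.0097,0,0,0,0,0,0.004,-0.012,0,0,0,0,0,0.0041,-0.0143,0,0,0,0,0,0.0041,-0.0166,0,0,0,0,0,0.004,-0.019,0,0,0,0,0,0.0039,-0.0214,0,0,0,0,0,0.0036,-0.0238,0,0,0,0,0,0.0032,-0.0262,0,0,0,0,0,0.0028,-0.0286,0,0,0,0,0,0.0023,-0.031,0,0,0,0,0,0.0018,-0.0334,0,0,0,0,0,0.0012,-0.0357,0,0,0,0,0,0.0006,-0.0379,0,0,0,0,0,0,-0.0401,0,0,0,0,0,-0.0006,-0.0422,0,0,0,0,0,-0.0012,-0.0443,0,0]'

```text
clock: 12.8
position: [0.6069, 0.0372, 0.1015]
ee_rot: [0.596, 3.084, 0.0]
force: [1.1, 1.5, 3.7]
width: 0.003
gripper_force: 1.6
```

Run:
```python
from h import *
for _ in range(3):
    optics.get_image("side"); s=sensors.observe(); print(s["clock"],s["position"],s["force"])
```

```text
12.85 [0.60671615 0.0367297  0.10142906] [ 1.33507379 -0.14457798  3.12111929]
12.9 [0.60674309 0.03676406 0.10143363] [ 0.95610002 -0.04639481  3.27948761]
12.95 [0.6067636  0.03676057 0.10142463] [ 0.7185925  -0.34308509  4.18856845]
```

At blue (target 0.6075, 0.037). Drawing straight up gently, then further away towards the robot at height.

arm_command --deltas '[0,0,0,0,0,0.001,0,0,0,0,0,0,0.002,0,0,0,0,0,0,0.003,0,0,0,0,0,0,0.005,0,0,0,0,0,0,0.009,0,0,0,0,0,0,0.018,0,0,0,0,0,0,0.032,0,0,0,0,0,0,0.05,0,0,0,0,0,0,0.075,0,0,0,0,0,0,0.1,0,0,0,0,0,0,0.125,0,0,0,0,-0.015,0,0.145,0,0,0,0,-0.04,0,0.155,0,0,0,0,-0.075,0,0.16,0,0,0,0,-0.11,0,0.16,0,0,0,0,-0.14,0,0.16,0,0,0,0,-0.155,0,0.16,0,0,0,0,-0.16,0,0.16,0,0,0,0,-0.16,0,0.16,0,0,0,0,-0.16,0,0.16,0]'

```text
clock: 14.95
position: [0.4479, 0.0375, 0.262]
ee_rot: [0.596, 3.083, 0.001]
force: [-0.4, 0.0, -0.2]
width: 0.004
gripper_force: 0.0
```

Run:
```python
from h import *
im=optics.get_image("side"); s=sensors.observe(); print(s["clock"],s["position"],s["force"])
old=cv2.imread("pics/side0.png")
cv2.imwrite("pics/side5.png",np.vstack([cv2.resize(i[110:230,240:420],None,fx=2.4,fy=2.4,interpolation=cv2.INTER_CUBIC) for i in(old,im)]))
imf=im.astype(np.float32);b,g,r=imf[...,0],imf[...,1],imf[...,2];vv,uu=np.indices(b.shape);roi=np.hypot(uu-336,(vv-178)*1.35)<36
for k,w,t,z in(("red",r-np.maximum(g,b),40,.085),("blue",b-np.maximum(g,r),30,.085),("yel",np.minimum(r,g)-b,50,.11)):
    m=roi&(w>t); print(k,m.sum(),cast("side",cen(m,w),z).round(4) if m.any() else None)
```

```text
15.0 [0.44791699 0.03741841 0.26175422] [-0.42484872  0.47803755 -0.02938369]
red 28 [[0.5263 0.157  0.085 ]]
blue 12 [[0.6075 0.0387 0.085 ]]
yel 29 [[0.5886 0.1545 0.11  ]]
```

View pics/side5.png

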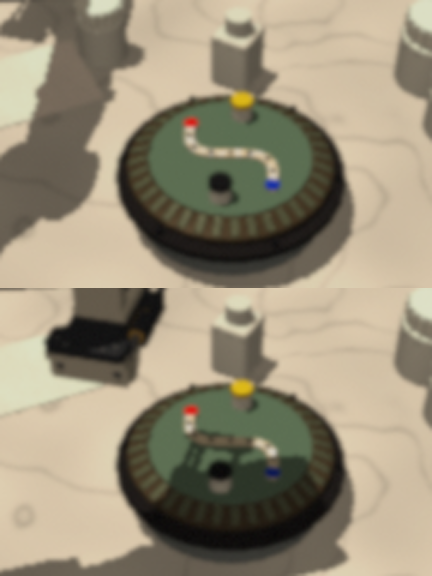

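The before and after views match: red (190,122) vs (190,410−288), blue and both pots unchanged, and the platform is back up. The arm is clear of everything.

```bash
python3 -c "
from cell import arm
print(arm.sign_off())"
```

```text
the job is handed in; nothing more can be done
None
```

I ran the closed fingertips along the seam from red, over dots 1 to 7, to blue, at about 3 N with some 2.5 mm of platform yield; the dish and pots stayed put, the arm is drawn back, and the job was handed in at about 15 s.

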